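Turn the rocking bar magnifier onto its flat side over the framed row

ROBOT

A 6-joint arm with a two-finger parallel gripper is mounted at the origin on the work surface. World frame = base frame: x ahead of the robot, y to its left, z up, the work surface at z = 0. Lengths are in m, angles in rad, forces in N, time in s.
With the tool pointing down it reaches from about 0.35 to 0.775 m from the base axis. Payload 7.3 kg.
Tool frame: the origin (TCP) lies midway between the tips of the shut fingers; the grasp point (between the pads) lies 19 mm behind it; z points along the fingers, y is the line along which they close (so a half turn about z gives the same grasp; the last joint's range is limited). The gripper opens to 92 mm and grips with 3 to 60 N. Pads are 19 mm wide; open, the fingers measure 130 mm over their backs; the gripper's body (75 mm by 190 mm) begins 47 mm behind the grasp point.
Start: joints at [-1.388, 0.342, 1.524, -0, 1.275, -0.146], TCP at [0.17, -0.497, 0.227] pointing down, gripper open.
Joint ranges: [-2.53, 2.53], [-0.77, 2.02], [0.04, 2.7], [-1, 4.14], [0.28, 2.66], [-3.11, 3.11]. Speed limits (rad/s): [2.57, 2.57, 3.14, 3.14, 3.14, 3.14].

INTERFACE

Orientations are given as a unit quaternion [w, x, y, z].
In Python, from bench import manip, read_camera, silhouettes, pinpoint gives the robot as it stands.
- The arm moves only by the tool servo_tool, never from a script. Its argument "plan" is a list that holds one entry, the list of rows, each a list of 5 numbers: the shift along the world's x, y, z in cm, then the turn about the world's z in degrees, then the closure, from -1 (fully open) to 1 (shut). In form: [[[dx, dy, dz, turn, jaw], ...]]. A call has 1 to 20 rows; each row is the pose to reach, as a shift and turn from the pose commanded when the call began; what a row does not reach only later rows make up. A row lasts 1/8 s, in which the tool goes at most 62.5 mm and 10.7 degrees, less where a joint would pass 70% of its speed; a pose out of reach is approached as far as the arm can. A call with a gripper value outside its range is refused whole. The fingers move at their own pace and stop on an object; the grip force is fixed at half the most. Time passes only in rows, so rows that repeat a pose let the fingers close. It gives the time, the measured TCP pose, the force, the opening and the grip force at its end, in the units of the state.
- manip.read_state(): the state, without advancing time (a new reading comes with each control period).
- read_camera(name): name is "scene" or "side" or "wrist"; returns a dict with "image" (480x640x3 uint8, red, green, blue), "fx", "fy", "cx", "cy" (pixels), "dist" ([k1, k2, p1, p2, k3] as OpenCV has them; the pictures are not rectified), "rvec" (rotation vector, rad) and "tvec" (3), from world to camera coordinates, as OpenCV has them. Camera axes: x right, y down, z forward; pixel columns grow to the right and rows downward; lengths in m; the calibration is good to about 2 mm. A picture is of the moment at which its call begins. There is no depth.
- manip.close_job(): hands the job in; it is judged then, once.
Trained networks look in a picture, given as the dict that the camera call returned (one of the last four; its "shot" number tells which), for a name from the list of things; names that differ only in an ending like _2 or _b are one class to them, and where a whole thing is asked for, a point or a joint stands for the part that bears it (a point fixed in the world has none). Each returns a list of dicts, best first, with "score" (0 to 1); they miss things now and then, are a little off and sometimes report something else, mostly with a low value. They report only what shows in the picture. A call takes as long as a camera call.
- silhouettes(picture, query): "mask" (480x640 bool, what is visible of it).
- pinpoint(picture, query): "position" ([x, y, z] in m, in world coordinates, good to about 4 mm: a listed point, or the origin of a listed thing).
The state is a dict: "clock": time; "qpos": joint angles; "qd": joint speeds; "joint_torque": joint torques, N m; "tool_pos": TCP position; "ee_rot": TCP orientation; "force": force on the tool from outside, world axes, zero at the start; "torque": the same for the moment, N m; "gripper_width": opening from 0.0 (shut) to 1.0 (fully open); "finger_force": force on a finger pad.
Only numpy, scipy, OpenCV 4.12 (cv2) and the standard library are available. Lean on these libraries where they do the work, as an engineer would, in place of code of your own. Each camera call takes 0.05 s, during which the arm holds its last target. There are 200 camera calls.

TASK

Somebody left the bar magnifier on its rounded back on the bench, where it rocks at a touch. Steady it, turn it over and lay it gently flat side down on the clipboard's sheet, lengthwise along the framed row and centred over it, so that the row can be read through it. Never let it fall or flop over on the way, and leave the other things where they are.

Things in the scene. Friction and masses are not known exactly. Their poses are not given: they have to be found in the camera images.
- magnifier: Clear acrylic bar, 110 x 50 x 37 mm, 0.2 kg: flat face 110 x 50, square side walls 12 mm high along its long edges (50 apart; grip here), half-round back of radius 25, square ends it can stand on. Starts on its back, free to rock, flat up. Origin: centre of the flat face; x along the length, y across, z from the flat to the round back (up when it lies flat side down). Centre of mass at z = 16 mm.
- clipboard: Small clipboard lying fixed on the bench, 235 x 165 mm, its top 4 mm above the bench, with a printed sheet 205 x 148 mm and a steel clip up to 20 mm high along one short edge. The origin is the centre of its underside; x points along the 235 mm length to the clip, y along the printed rows, z up.
- framed_row (a point): Centre of the one row of the printed list that has a heavy dark frame, 130 mm long (along the clipboard's y) and 14 mm high, on the sheet's surface (4 mm above the bench); it lies 30 mm from the clipboard's centre on the side away from the clip. Axes as the clipboard's.
- dome_camera: Bystander: white dome camera, 110 mm across and 73 mm high, standing on the bench beyond the work; origin at the centre of its underside.
- multimeter: Bystander: grey hand multimeter, 175 x 82 x 49 mm, lying on the bench beyond the work; origin at the centre of its underside.
- circuit_board: Bystander: bare circuit board, 80 x 110 mm, 19 mm high over its connectors, on the cutting mat; origin at the centre of its underside.
- screwdriver: Bystander: screwdriver with a black handle, 170 mm long, on the cutting mat; origin at its underside.

How it is judged:
By the outcome, as a careful person would: the job done as asked, in the order asked, and still so for the second after the job is handed in, with the robot touching nothing.
It also fails if it takes over 61 s, if anything falls off the work surface, if the arm or the gripper's body presses on something with over 40 N, if the wrist force passes 120 N, or if a joint passes its speed limit or range.

## Working session

There is one attempt and no reset: what is moved stays moved. The work goes in short steps, Python scripts to look and compute and a tool call to move; the robot and the scene stay as the last step left them, time stands still between calls to the robot, and variables do not carry over. Pictures are saved under pics/ and viewed, at most 10 in all, crops included, and the job is handed in when it is done.

Besides the shell and the picture viewer there is one more tool, called after ">>>" by a JSON object that holds its "api" and its "payload". servo_tool: Moves the arm, as the interface text tells. Its arguments: {"type":"object","properties":{"plan":{"type":"array","items":{"type":"array","items":{"type":"array","items":{"type":"number"}}}}},"required":["plan"]}

```bash
mkdir -p pics; cat > h.py <<'E'
import numpy as np, cv2
from bench import manip, read_camera, silhouettes, pinpoint
def save(p,n,box=None):
    im=p["image"][:,:,::-1]
    if box: im=cv2.resize(im[box[1]:box[3],box[0]:box[2]],None,fx=2,fy=2)
    cv2.imwrite("pics/"+n,im)
def K(p): return np.array([[p["fx"],0,p["cx"]],[0,p["fy"],p["cy"]],[0,0,1.]])
def ray(p,uv,z):
    q=cv2.undistortPoints(np.array(uv,float).reshape(-1,1,2),K(p),np.array(p["dist"])).reshape(-1,2)
    R=cv2.Rodrigues(np.array(p["rvec"]))[0]; c=-R.T@np.array(p["tvec"])
    d=np.c_[q,np.ones(len(q))]@R
    return c+d*((z-c[2])/d[:,2])[:,None]
def proj(p,X):
    return cv2.projectPoints(np.array(X,float).reshape(-1,1,3),np.array(p["rvec"]),np.array(p["tvec"]),K(p),np.array(p["dist"]))[0].reshape(-1,2)
def maskbox(p,name,z):
    s=silhouettes(p,name)
    if not s: return None
    m=s[0]["mask"].astype(np.uint8)
    c=max(cv2.findContours(m,cv2.RETR_EXTERNAL,cv2.CHAIN_APPROX_NONE)[0],key=cv2.contourArea).reshape(-1,2)
    P=ray(p,c,z)[:,:2]*1000
    r=cv2.minAreaRect(P.astype(np.float32))
    return s[0]["score"],r,cv2.boxPoints(r)
E
python3 - <<'E'
from h import *
np.set_printoptions(precision=3,suppress=True)
ps={n:read_camera(n) for n in("scene","side","wrist")}
for n in ps:
    p=ps[n]; save(p,n+"0.png")
    R=cv2.Rodrigues(np.array(p["rvec"]))[0]; print(n,"cam",-R.T@np.array(p["tvec"]))
for n in("scene","side"):
    for q in("magnifier","clipboard","framed_row","dome_camera","multimeter","circuit_board","screwdriver"):
        r=pinpoint(ps[n],q); print(n,q,[(round(a["score"],2),np.array(a["position"])) for a in r[:2]])
    print(maskbox(ps[n],"magnifier",.03)); print(maskbox(ps[n],"clipboard",.004))
s=manip.read_state(); print(s["tool_pos"],s["ee_rot"],s["gripper_width"])
E
```

```text
scene cam [ 1.418 -0.112  0.629]
side cam [0.311 0.644 0.6  ]
wrist cam [ 0.232 -0.476  0.385]
scene magnifier [(0.73, array([0.528, 0.169, 0.036]))]
scene clipboard [(0.72, array([ 0.515, -0.264,  0.   ]))]
scene framed_row [(0.65, array([ 0.487, -0.266, -0.002]))]
scene dome_camera []
scene multimeter [(0.6, array([ 0.749, -0.238, -0.004]))]
scene circuit_board [(0.92, array([0.794, 0.029, 0.004]))]
scene screwdriver [(0.98, array([ 0.799, -0.074, -0.001]))]
(0.74, ((535.0521850585938, 165.3382110595703), (122.23806762695312, 89.2850570678711), 58.55784225463867), array([[465.083, 136.481],
       [541.258,  89.906],
       [605.022, 194.196],
       [528.847, 240.77 ]], dtype=float32))
(0.96, ((519.9120483398438, -267.6034240722656), (165.6715087890625, 243.75787353515625), 84.37452697753906), array([[ 390.5  , -338.093],
       [ 633.084, -361.987],
       [ 649.324, -197.114],
       [ 406.74 , -173.219]], dtype=float32))
side magnifier [(0.74, array([0.527, 0.169, 0.032]))]
side clipboard [(0.65, array([ 0.519, -0.263, -0.002]))]
side framed_row [(0.96, array([ 0.486, -0.259,  0.009]))]
side dome_camera [(0.89, array([ 0.744,  0.263, -0.005])), (0.56, array([ 0.752, -0.238,  0.   ]))]
side multimeter [(0.61, array([ 0.75 , -0.239,  0.   ]))]
side circuit_board [(0.59, array([0.798, 0.033, 0.006]))]
side screwdriver [(0.78, array([ 0.802, -0.07 ,  0.006])), (0.17, array([ 0.751, -0.24 ,  0.002]))]
None
(0.64, ((523.5196533203125, -263.20855712890625), (174.8236846923828, 249.68563842773438), 84.15513610839844), array([[ 390.424, -337.453],
       [ 638.812, -362.879],
       [ 656.615, -188.965],
       [ 408.227, -163.538]], dtype=float32))
[ 0.17  -0.497  0.227] [0.    0.987 0.164 0.   ] 0.9995533105010975
```

View pics/scene0.png

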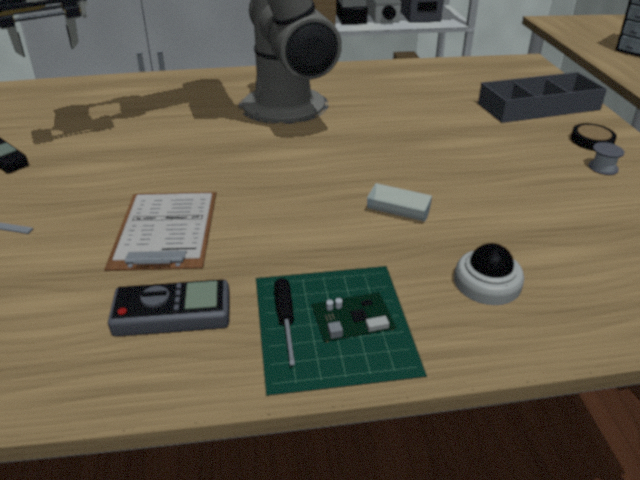

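View pics/side0.png

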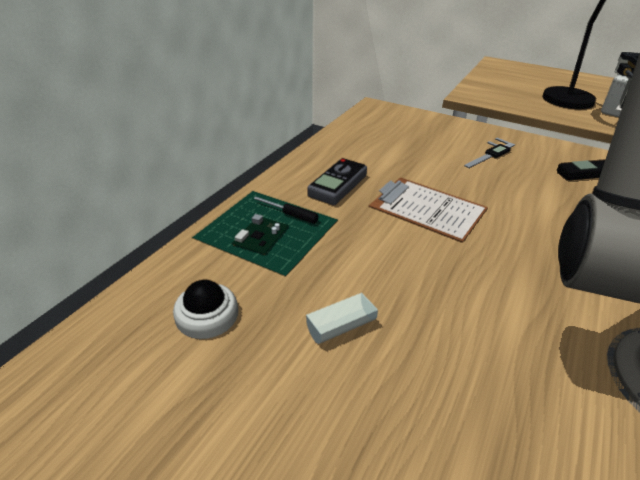

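The scene view shows the magnifier at about (400,202), flat face up. Its long axis runs mainly along world y and leans toward +x. The clipboard is at about (165,230), with the clip at the bottom (+x). The side view agrees: magnifier at (342,318), clipboard at (430,207). I'll move to hover above the magnifier.

>>> {"api": "servo_tool", "payload": {"plan": [[[6, 11, 0, 8, -1], [12, 22, 0, 16, -1], [18, 33, 0, 24, -1], [24, 44, 0, 32, -1], [30, 55, 0, 40, -1], [35.8, 66.6, 0, 45, -1], [35.8, 66.6, 0, 45, -1], [35.8, 66.6, 0, 45, -1], [35.8, 66.6, 0, 45, -1], [35.8, 66.6, 0, 45, -1], [35.8, 66.6, 0, 45, -1], [35.8, 66.6, 0, 45, -1], [35.8, 66.6, 0, 45, -1], [35.8, 66.6, 0, 45, -1]]]}}

```text
clock: 2.8
tool_pos: [0.5272, 0.1692, 0.2263]
ee_rot: [0.0, 0.848, 0.529, -0.001]
force: [0.6, 1.0, 0.1]
gripper_width: 1.004
finger_force: 0.0
```

```bash
python3 - <<'E'
from h import *
np.set_printoptions(precision=3,suppress=True)
p=read_camera("wrist"); save(p,"wrist1.png")
R=cv2.Rodrigues(np.array(p["rvec"]))[0]; print("cam",-R.T@np.array(p["tvec"]))
print(maskbox(p,"magnifier",.037)); print([(a["score"],np.array(a["position"])) for a in pinpoint(p,"magnifier")])
s=manip.read_state(); print(s["clock"],s["tool_pos"],s["ee_rot"],s["qpos"])
E
```

```text
cam [0.556 0.228 0.385]
(0.78, ((527.6339721679688, 169.18121337890625), (113.74762725830078, 51.34212112426758), 59.06184768676758), array([[476.376, 133.597],
       [520.413, 107.201],
       [578.892, 204.765],
       [534.855, 231.161]], dtype=float32))
[(0.89, array([0.521, 0.167, 0.035]))]
2.95 [0.527 0.168 0.227] [ 0.     0.849  0.528 -0.   ] [ 0.17   0.394  1.445 -0.     1.303  0.628]
```

View pics/wrist1.png

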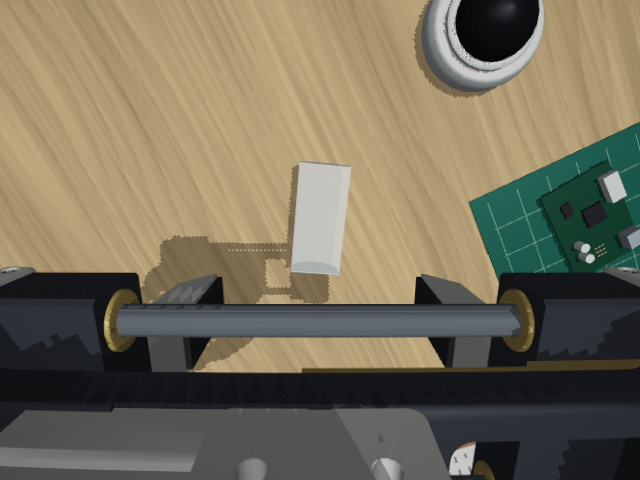

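The wrist view shows the bar from (325,163) to (315,273), centred at (0.528, 0.170) m with its axis at 59°. I'll grip near its +y end, with the walls between the fingertips.

>>> {"api": "servo_tool", "payload": {"plan": [[[2.25, 3.8, -6, -4.7, -1], [2.25, 3.8, -12, -4.7, -1], [2.25, 3.8, -16, -4.7, -1], [2.25, 3.8, -18.5, -4.7, -1], [2.25, 3.8, -20.1, -4.7, -1], [2.25, 3.8, -20.1, -4.7, -1], [2.25, 3.8, -20.1, -4.7, 0], [2.25, 3.8, -20.1, -4.7, 1], [2.25, 3.8, -20.1, -4.7, 1], [2.25, 3.8, -20.1, -4.7, 1], [2.25, 3.8, -20.1, -4.7, 1], [2.25, 3.8, -20.1, -4.7, 1]]]}}

```text
clock: 4.45
tool_pos: [0.5501, 0.2072, 0.0259]
ee_rot: [0.0, 0.87, 0.493, 0.0]
force: [-0.0, -0.6, 1.1]
gripper_width: 0.539
finger_force: 30.0
```

```bash
python3 - <<'E'
from h import *
np.set_printoptions(precision=3,suppress=True)
p=read_camera("side"); save(p,"side2.png",(220,180,540,420))
q=read_camera("wrist"); print(maskbox(q,"magnifier",.037))
E
```

```text
(0.96, ((555.3255615234375, 216.09591674804688), (22.184484481811523, 51.08785629272461), 59.16361618041992), array([[527.707, 219.665],
       [571.573, 193.478],
       [582.944, 212.527],
       [539.078, 238.714]], dtype=float32))
```

View pics/side2.png

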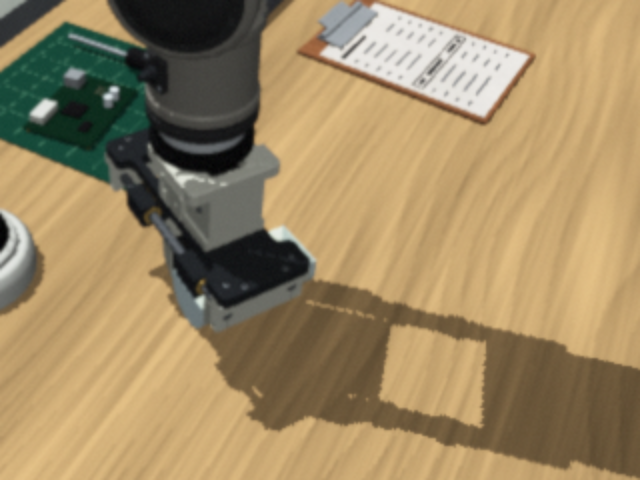

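The bar is gripped: opening 0.539 × 92 ≈ 49.6 mm, 30 N, with the jaw square on the +y end. The camera's view of the bar is mostly blocked by the gripper. Next I'll raise this end slowly, to see whether the bar droops in the pads or stays rigid.

>>> {"api": "servo_tool", "payload": {"plan": [[[0, 0, 0.4, 0, 1], [0, 0, 0.8, 0, 1], [-0.1, -0.1, 1.2, 0, 1], [-0.1, -0.2, 1.6, 0, 1], [-0.2, -0.3, 2.0, 0, 1], [-0.2, -0.4, 2.5, 0, 1], [-0.3, -0.5, 3.0, 0, 1], [-0.3, -0.5, 3.0, 0, 1]]]}}

```text
clock: 5.6
tool_pos: [0.5473, 0.2021, 0.0563]
ee_rot: [0.0, 0.87, 0.493, 0.0]
force: [0.2, -0.2, -3.0]
gripper_width: 0.542
finger_force: 30.0
```

```bash
python3 - <<'E'
from h import *
np.set_printoptions(precision=3,suppress=True)
p=read_camera("scene"); save(p,"scene3.png",(300,90,540,270))
s=manip.read_state(); print(s["clock"],s["tool_pos"],s["force"],s["torque"],s["gripper_width"])
E
```

```text
5.65 [0.547 0.202 0.056] [ 0.53   0.334 -1.177] [ 0.043 -0.168  0.029] 0.5413915484629948
```

View pics/scene3.png

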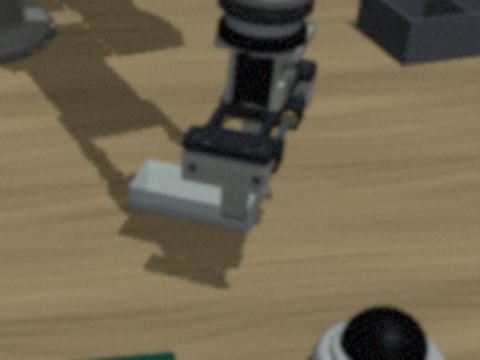

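The bar lifts off level: its shadow is detached and pad friction holds it rigid. I'll use the fixed clipboard's edge as a stop to turn the bar up onto its end. First step is to carry it next to that edge, aligned with the row.

>>> {"api": "servo_tool", "payload": {"plan": [[[-0.2, -1.5, 0.5, 2, 1], [-0.7, -4.5, 0.5, 6, 1], [-1.2, -7.5, 0.5, 10, 1], [-1.7, -10.5, 0.5, 14, 1], [-2.2, -13.5, 0.5, 18, 1], [-2.6, -16.5, 0.5, 21, 1], [-3.1, -19.5, 0.5, 23, 1], [-3.6, -22.5, 0.5, 25.3, 1], [-4.0, -25, 0.5, 25.3, 1], [-4.1, -26.3, 0.5, 25.3, 1], [-4.1, -26.8, 0, 25.3, 1], [-4.1, -26.8, -1, 25.3, 1], [-4.1, -26.8, -2, 25.3, 1], [-4.1, -26.8, -2.6, 25.3, 1], [-4.1, -26.8, -2.6, 25.3, 1]]]}}

```text
clock: 7.52
tool_pos: [0.5057, -0.0654, 0.029]
ee_rot: [-0.001, 0.74, 0.672, -0.0]
force: [0.4, -0.3, -2.1]
gripper_width: 0.545
finger_force: 30.0
```

```bash
cat >> h.py <<'E'
def clip(p):
    "clipboard pose: row centre, y-axis angle from mask corners"
    s,r,b=maskbox(p,"clipboard",.004); return s,r,b
E
python3 - <<'E'
from h import *
np.set_printoptions(precision=4,suppress=True)
p=read_camera("scene"); save(p,"scene4.png",(90,120,330,300))
q=read_camera("wrist")
for c in(p,q):
    print([(round(a["score"],2),np.array(a["position"])) for a in pinpoint(c,"framed_row")+pinpoint(c,"magnifier")+pinpoint(c,"clipboard")])
s=manip.read_state(); print(s["clock"],s["tool_pos"],s["ee_rot"],s["force"],s["torque"])
C=np.array([.518,-.264]);uy=np.array([.098,.9952]);ux=np.array([.9952,-.098])
print(proj(p,[np.r_[C+a*ux+.0825*uy,.004] for a in(-.1175,.1175)]))
E
```

```text
[(0.83, array([ 0.4886, -0.2638,  0.0027])), (0.86, array([ 0.5011, -0.1117,  0.0404])), (0.67, array([ 0.5166, -0.2669,  0.0021]))]
[]
7.925 [ 0.5062 -0.066   0.03  ] [0.0002 0.7406 0.6719 0.0002] [-0.8924 -0.1318 -1.8891] [ 0.0738 -0.1446 -0.0204]
[[217.8014 191.0228]
 [204.5211 266.3512]]
```

View pics/scene4.png

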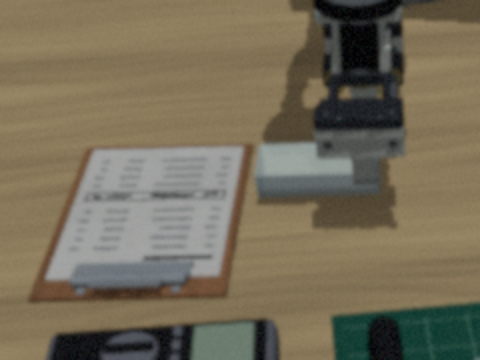

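The bar hovers level at crop (310,170). It points at the clipboard's near edge (crop x≈243) and lines up with the framed row at crop (155,195). I'll lower it and ease the end up against the board edge until I feel contact.

>>> {"api": "servo_tool", "payload": {"plan": [[[0, 0, -0.15, 0, 1], [0, 0, -0.3, 0, 1], [-0.05, -0.5, -0.3, 0, 1], [-0.1, -1.0, -0.3, 0, 1], [-0.12, -1.2, -0.3, 0, 1], [-0.14, -1.4, -0.3, 0, 1], [-0.14, -1.4, -0.3, 0, 1]]]}}

```text
clock: 8.8
tool_pos: [0.5046, -0.0801, 0.0267]
ee_rot: [0.0, 0.741, 0.672, 0.0]
force: [-0.4, -0.8, -1.8]
gripper_width: 0.547
finger_force: 30.0
```

>>> {"api": "servo_tool", "payload": {"plan": [[[-0.01, -0.1, 0, 0, 1], [-0.02, -0.2, 0, 0, 1], [-0.02, -0.2, 0, 0, 1]]]}}

```text
clock: 9.18
tool_pos: [0.5044, -0.0819, 0.0268]
ee_rot: [0.0, 0.741, 0.672, 0.0]
force: [-0.6, 0.4, -3.1]
gripper_width: 0.539
finger_force: 30.0
```

>>> {"api": "servo_tool", "payload": {"plan": [[[-0.01, -0.1, 0, 0, 1], [-0.02, -0.2, 0, 0, 1], [-0.02, -0.2, 0, 0, 1]]]}}

```text
clock: 9.55
tool_pos: [0.5044, -0.0823, 0.0269]
ee_rot: [-0.001, 0.741, 0.672, 0.001]
force: [1.4, 8.7, -0.2]
gripper_width: 0.541
finger_force: 30.0
```

Contact: 8.7 N in y. Now I'll swing up along the arc about the board edge, to about 20° first.

>>> {"api": "servo_tool", "payload": {"plan": [[[-0.02, -0.2, 0.2, 0, 1], [-0.03, -0.3, 0.5, 0, 1], [-0.04, -0.4, 0.8, 0, 1], [-0.05, -0.55, 1.2, 0, 1], [-0.07, -0.75, 1.6, 0, 1], [-0.09, -0.95, 2.0, 0, 1], [-0.11, -1.15, 2.4, 0, 1], [-0.14, -1.4, 2.8, 0, 1], [-0.16, -1.65, 3.15, 0, 1], [-0.16, -1.65, 3.15, 0, 1]]]}}

```text
clock: 10.8
tool_pos: [0.5021, -0.0997, 0.0583]
ee_rot: [-0.001, 0.741, 0.672, 0.0]
force: [-1.1, 5.8, 0.4]
gripper_width: 0.538
finger_force: 30.0
```

```bash
python3 - <<'E'
from h import *
p=read_camera("scene"); save(p,"scene5.png",(150,100,330,235))
E
```

```text
(no output)
```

View pics/scene5.png

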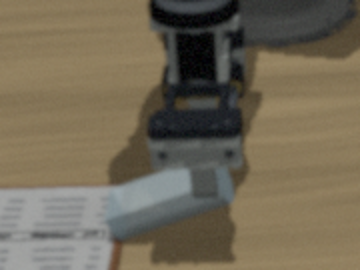

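The bar is now tilted about 20°. Its far end is on the board edge at crop (115,230) and the gripped end is raised. The method works, so I'll continue up the arc.

>>> {"api": "servo_tool", "payload": {"plan": [[[-0.03, -0.3, 0.35, 0, 1], [-0.06, -0.6, 0.7, 0, 1], [-0.09, -0.9, 1.0, 0, 1], [-0.12, -1.2, 1.3, 0, 1], [-0.15, -1.5, 1.6, 0, 1], [-0.18, -1.85, 1.9, 0, 1], [-0.21, -2.2, 2.15, 0, 1], [-0.25, -2.55, 2.4, 0, 1], [-0.28, -2.9, 2.6, 0, 1], [-0.32, -3.3, 2.8, 0, 1], [-0.36, -3.65, 3.0, 0, 1], [-0.4, -4.05, 3.15, 0, 1], [-0.44, -4.45, 3.3, 0, 1], [-0.48, -4.85, 3.4, 0, 1], [-0.48, -4.85, 3.4, 0, 1]]]}}

```text
clock: 12.72
tool_pos: [0.4982, -0.1492, 0.0933]
ee_rot: [0.001, 0.741, 0.672, 0.0]
force: [-1.9, 6.8, 7.8]
gripper_width: 0.541
finger_force: 30.0
```

```bash
python3 - <<'E'
from h import *
p=read_camera("scene"); save(p,"scene6.png",(150,90,330,225))
E
```

```text
(no output)
```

View pics/scene6.png

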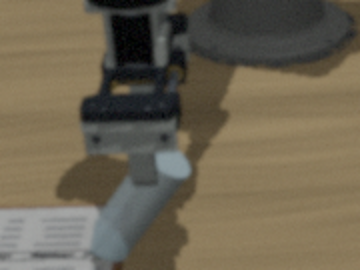

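The bar is now at about 57°, its lower end at crop (110,245) by the board edge. I'll lift that end onto the sheet and continue the arc toward upright, letting sheet friction hold the lower corner.

>>> {"api": "servo_tool", "payload": {"plan": [[[0, 0, 0.4, 0, 1], [0, 0, 0.8, 0, 1], [-0.06, -0.6, 0.9, 0, 1], [-0.12, -1.2, 0.9, 0, 1], [-0.12, -1.2, 0.6, 0, 1], [-0.12, -1.2, 0.4, 0, 1], [-0.15, -1.5, 0.45, 0, 1], [-0.2, -2.0, 0.55, 0, 1], [-0.24, -2.4, 0.6, 0, 1], [-0.28, -2.85, 0.65, 0, 1], [-0.33, -3.3, 0.7, 0, 1], [-0.37, -3.75, 0.7, 0, 1], [-0.41, -4.2, 0.7, 0, 1], [-0.45, -4.65, 0.65, 0, 1], [-0.5, -5.1, 0.6, 0, 1], [-0.54, -5.5, 0.55, 0, 1], [-0.58, -5.95, 0.45, 0, 1], [-0.58, -5.95, 0.45, 0, 1]]]}}

```text
clock: 15.02
tool_pos: [0.492, -0.2087, 0.0966]
ee_rot: [-0.0, 0.741, 0.672, -0.0]
force: [-0.6, -0.1, -2.4]
gripper_width: 0.54
finger_force: 30.0
```

```bash
python3 - <<'E'
from h import *
p=read_camera("scene"); save(p,"scene7.png",(110,80,290,215))
E
```

```text
(no output)
```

View pics/scene7.png

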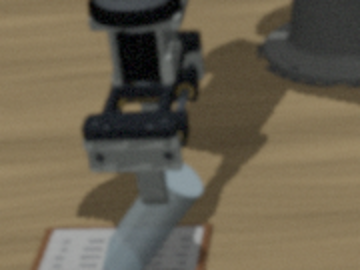

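The lower end slid along the sheet instead of pivoting: the force is just the bar's weight, and the tilt is still about 62°. I'll lift it back toward the edge and press down harder before dragging.

>>> {"api": "servo_tool", "payload": {"plan": [[[0, 0, 0.4, 0, 1], [0.1, 1.0, 0.5, 0, 1], [0.2, 2.0, 0.5, 0, 1], [0.3, 3.0, 0.5, 0, 1], [0.38, 3.9, 0.5, 0, 1], [0.38, 3.9, 0.3, 0, 1], [0.38, 3.9, 0.1, 0, 1], [0.38, 3.9, 0, 0, 1], [0.38, 3.9, -0.1, 0, 1], [0.38, 3.9, -0.2, 0, 1], [0.38, 3.9, -0.2, 0, 1]]]}}

```text
clock: 16.45
tool_pos: [0.4959, -0.1695, 0.0949]
ee_rot: [0.0, 0.741, 0.672, 0.0]
force: [-0.1, 1.2, 0.2]
gripper_width: 0.542
finger_force: 30.0
```

>>> {"api": "servo_tool", "payload": {"plan": [[[0, 0, -0.2, 0, 1], [0, 0, -0.35, 0, 1], [-0.03, -0.25, -0.35, 0, 1], [-0.05, -0.5, -0.3, 0, 1], [-0.07, -0.75, -0.25, 0, 1], [-0.1, -1.0, -0.25, 0, 1], [-0.12, -1.2, -0.2, 0, 1], [-0.14, -1.4, -0.2, 0, 1]]]}}

```text
clock: 17.45
tool_pos: [0.4961, -0.1826, 0.0966]
ee_rot: [0.002, 0.741, 0.672, 0.002]
force: [-4.6, 10.1, 30.6]
gripper_width: 0.543
finger_force: 30.4
```

```bash
python3 - <<'E'
from h import *
p=read_camera("scene"); save(p,"scene8.png",(130,90,290,210))
q=read_camera("side"); save(q,"side8.png",(380,100,540,220))
a,b=[cv2.imread("pics/"+n) for n in("scene8.png","side8.png")]
cv2.imwrite("pics/both8.png",np.hstack([a,b]))
E
```

```text
(no output)
```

View pics/both8.png

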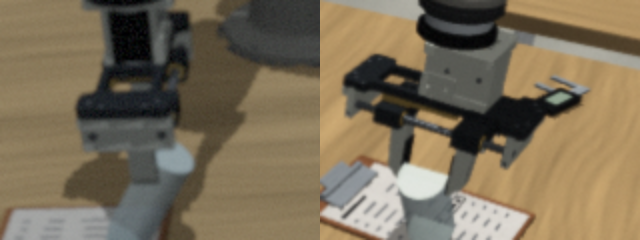

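The end held this time (Fy 10 N, Fz 30 N) and the bar is turning further upright. I'll ease the pressure a little and continue the arc.

>>> {"api": "servo_tool", "payload": {"plan": [[[-0.02, -0.2, 0.12, 0, 1], [-0.04, -0.45, 0.15, 0, 1], [-0.07, -0.7, 0.15, 0, 1], [-0.09, -0.9, 0.15, 0, 1], [-0.11, -1.15, 0.13, 0, 1], [-0.14, -1.4, 0.1, 0, 1], [-0.16, -1.6, 0.08, 0, 1], [-0.18, -1.8, 0.05, 0, 1]]]}}

```text
clock: 18.55
tool_pos: [0.4948, -0.2024, 0.0979]
ee_rot: [0.004, 0.741, 0.672, 0.001]
force: [-5.0, 3.0, 32.7]
gripper_width: 0.541
finger_force: 30.4
```

>>> {"api": "servo_tool", "payload": {"plan": [[[-0.02, -0.2, 0.15, 0, 1], [-0.04, -0.45, 0.15, 0, 1], [-0.07, -0.7, 0.1, 0, 1], [-0.09, -0.9, 0.05, 0, 1], [-0.11, -1.15, 0.0, 0, 1], [-0.14, -1.4, -0.1, 0, 1], [-0.16, -1.6, -0.15, 0, 1], [-0.16, -1.6, -0.15, 0, 1]]]}}

```text
clock: 19.55
tool_pos: [0.4931, -0.2198, 0.0962]
ee_rot: [0.004, 0.741, 0.672, 0.001]
force: [-4.1, -2.0, 27.4]
gripper_width: 0.542
finger_force: 30.3
```

```bash
python3 - <<'E'
from h import *
p=read_camera("scene"); save(p,"scene9.png",(110,90,270,210))
q=read_camera("side"); save(q,"side9.png",(380,100,540,220))
a,b=[cv2.imread("pics/"+n) for n in("scene9.png","side9.png")]
cv2.imwrite("pics/both9.png",np.hstack([a,b]))
E
```

```text
(no output)
```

View pics/both9.png

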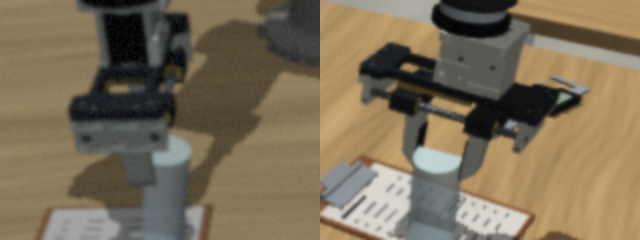

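The bar is now nearly upright on the sheet, at about 85° (scene crop (168,190), side crop (437,200)). That was my last picture to view, and one over the limit of ten. From here I'll measure numerically by fitting the bar model to the network masks.

```bash
cat >> h.py <<'E'
from scipy.optimize import minimize
UY=np.array([.098,.9952,0]);UX=np.array([.9952,-.098,0]);R0=np.array([.4875,-.2615,.004])
a=np.linspace(0,np.pi,25)
prof=np.r_[[[-25,0],[25,0]],np.c_[25*np.cos(a),12+25*np.sin(a)]]/1000
def bar(th,c,yaw=0):
    "bar turned th deg (0 flat up, 180 flat down); c: flat-face centre in (x_c,y_c,z above sheet), m"
    t=np.radians(th); y=np.radians(yaw)
    ux=np.cos(y)*UX+np.sin(y)*UY; uy=-np.sin(y)*UX+np.cos(y)*UY
    L=np.cos(t)*uy+np.sin(t)*np.array([0,0,1.]); N=np.sin(t)*uy-np.cos(t)*np.array([0,0,1.])
    o=R0+c[0]*UX+c[1]*UY+np.array([0,0,c[2]])
    return np.array([o+l*L+p*ux+n*N for l in(-.055,.055) for p,n in prof])
def fitbar(shots,x0,free,cut=True):
    "x=(th,xc,yc,z,yaw); returns pose fitted to the masks by IoU"
    ms=[]; tcp=manip.read_state()["tool_pos"]
    for p in shots:
        s=silhouettes(p,"magnifier")
        if not s: continue
        m=s[0]["mask"].astype(np.uint8); v=int(proj(p,[tcp])[0,1])+4 if cut else 0
        ms.append((p,m,v)); 
    sc=np.array([5,.003,.003,.003,4.])
    def cost(d):
        x=np.array(x0,float); x[free]+=d*sc[free]; J=0
        for p,m,v in ms:
            h=np.zeros((1920,2560),np.uint8)
            cv2.fillConvexPoly(h,cv2.convexHull((proj(p,bar(x[0],x[1:4],x[4]))*4+1.5).astype(np.int32)),255)
            h=cv2.resize(h,(640,480),interpolation=cv2.INTER_AREA)/255.
            A,B=h[v:],m[v:]; J+=1-np.minimum(A,B).sum()/np.maximum(A,B).sum()
        return J/len(ms)
    r=minimize(cost,np.zeros(len(free)),method="Nelder-Mead",options=dict(initial_simplex=np.vstack([np.zeros(len(free)),np.eye(len(free))*1.5]),maxiter=250,xatol=.01,fatol=1e-4))
    x=np.array(x0,float); x[free]+=r.x*sc[free]; return len(ms),r.fun,x
E
python3 - <<'E'
from h import *
np.set_printoptions(precision=4,suppress=True)
p=read_camera("scene");q=read_camera("side")
x0=[85,0,.038,.056,0]
for s in([p],[q],[p,q]):
    try: print(fitbar(s,x0,[0,1,2,3]))
    except Exception as e: print(e)
s=manip.read_state(); print(s["clock"],s["tool_pos"],s["force"])
E
```

```text
(1, np.float64(0.11999354386627914), array([78.4979,  0.0027,  0.0353,  0.0618,  0.    ]))
(1, np.float64(0.032112330530253086), array([76.9318, -0.0013,  0.039 ,  0.0593,  0.    ]))
(2, np.float64(0.08207102960930224), array([78.6053, -0.0004,  0.0347,  0.0577,  0.    ]))
19.95 [ 0.4931 -0.2197  0.0962] [-4.1724 -1.2936 27.2321]
```

The fit gives about 78°, so roughly 12° are left to upright.

>>> {"api": "servo_tool", "payload": {"plan": [[[-0.03, -0.3, 0, 0, 1], [-0.06, -0.6, 0, 0, 1], [-0.09, -0.9, -0.05, 0, 1], [-0.12, -1.2, -0.1, 0, 1], [-0.15, -1.5, -0.15, 0, 1], [-0.18, -1.8, -0.2, 0, 1], [-0.21, -2.1, -0.25, 0, 1], [-0.21, -2.1, -0.25, 0, 1]]]}}

```text
clock: 20.95
tool_pos: [0.4896, -0.2391, 0.0918]
ee_rot: [0.002, 0.741, 0.672, 0.0]
force: [-4.8, 2.9, 18.6]
gripper_width: 0.539
finger_force: 30.0
```

```bash
python3 - <<'E'
from h import *
np.set_printoptions(precision=4,suppress=True)
p=read_camera("scene");q=read_camera("side")
x0=[87,0,.02,.056,0]
for s in([q],[p,q]): print(fitbar(s,x0,[0,1,2,3]))
s=manip.read_state(); print(s["clock"],s["tool_pos"],s["force"])
E
```

```text
(1, np.float64(0.03249344906991414), array([88.5115, -0.0005,  0.0222,  0.0516,  0.    ]))
(2, np.float64(0.04944185017272129), array([89.1986, -0.0011,  0.0235,  0.0527,  0.    ]))
21.2 [ 0.4897 -0.239   0.0918] [-3.6418  2.2    16.8097]
```

The bar is upright at 89°. I'll relax the pressure, let go so it stands on its square end, and check that it holds steady before regripping higher up.

>>> {"api": "servo_tool", "payload": {"plan": [[[0, 0, 0.1, 0, 1], [0, 0, 0.2, 0, 1], [0, 0, 0.2, 0, 1], [0, 0, 0.2, 0, -0.2], [0, 0, 0.2, 0, -0.4], [0, 0, 0.2, 0, -0.7], [0, 0, 0.2, 0, -0.7], [0, 0, 1.0, 0, -0.7], [0, 0, 1.7, 0, -0.7], [0, 0, 1.7, 0, -0.7]]]}}

```text
clock: 22.45
tool_pos: [0.4895, -0.2387, 0.1072]
ee_rot: [0.001, 0.741, 0.672, 0.0]
force: [0.1, -0.5, 0.6]
gripper_width: 0.85
finger_force: 0.0
```

```bash
python3 - <<'E'
from h import *
np.set_printoptions(precision=4,suppress=True)
p=read_camera("scene");q=read_camera("side");w=read_camera("wrist")
x0=[90,0,.022,.055,0]
for s in([q],[p,q]): print(fitbar(s,x0,[0,1,2,4]))
print(maskbox(w,"magnifier",.114))
s=manip.read_state(); print(s["clock"],s["tool_pos"],s["force"],s["gripper_width"])
E
```

```text
(1, np.float64(0.03624743038684353), array([88.6653, -0.0001,  0.0241,  0.055 ,  8.2624]))
(2, np.float64(0.0452590188376496), array([89.3696,  0.0002,  0.0222,  0.055 ,  7.3121]))
(0.69, ((489.00360107421875, -213.7216033935547), (49.59054183959961, 51.04975128173828), 88.73403930664062), array([[ 462.9371, -237.9469],
       [ 513.9744, -239.0748],
       [ 515.0701, -189.4963],
       [ 464.0328, -188.3685]], dtype=float32))
22.8 [ 0.4888 -0.2383  0.106 ] [-0.7681  0.5209  0.7352] 0.8489016115197501
```

It stands steadily on its end at (x_c, y_c) ≈ (0, +22 mm). I'll regrip with just the fingertips near the top, centred on the side walls, and carry it toward the edge so that tipping lands it over the row.

>>> {"api": "servo_tool", "payload": {"plan": [[[0.03, 0.35, 0, 0, -0.7], [0.07, 0.7, 0, 0, -0.7], [0.07, 0.7, 0, 0, -0.7], [0.07, 0.7, 0, 0, 0], [0.07, 0.7, 0, 0, 1], [0.07, 0.7, 0, 0, 1], [0.07, 0.7, 0, 0, 1], [0.07, 0.7, 0, 0, 1], [0.07, 0.7, 0.2, 0, 1], [0.07, 0.7, 0.5, 0, 1], [0.12, 1.2, 0.5, 0, 1], [0.18, 1.8, 0.5, 0, 1], [0.24, 2.4, 0.5, 0, 1], [0.3, 3.0, 0.5, 0, 1], [0.3, 3.2, 0.5, 0, 1], [0.3, 3.2, 0.3, 0, 1], [0.3, 3.2, 0.1, 0, 1], [0.3, 3.2, 0, 0, 1], [0.3, 3.2, -0.1, 0, 1], [0.3, 3.2, -0.1, 0, 1]]]}}

```text
clock: 25.3
tool_pos: [0.4919, -0.207, 0.1062]
ee_rot: [0.001, 0.741, 0.672, -0.0]
force: [-3.1, -0.5, 6.5]
gripper_width: 0.54
finger_force: 30.0
```

```bash
python3 - <<'E'
from h import *
np.set_printoptions(precision=4,suppress=True)
p=read_camera("scene");q=read_camera("side")
x0=[90,0,.047,.055,0]
for s in([q],[p,q]): print(fitbar(s,x0,[0,1,2,3,4]))
s=manip.read_state(); print(s["clock"],s["tool_pos"],s["force"],s["gripper_width"])
E
```

```text
(1, np.float64(0.03458532248331592), array([89.0124, -0.0024,  0.0511,  0.0537,  1.9975]))
(2, np.float64(0.06113387233958456), array([88.6354, -0.0011,  0.0472,  0.0535,  4.0802]))
25.55 [ 0.4919 -0.207   0.1062] [-2.4919 -1.0226  5.8693] 0.5402089097303299
```

The bar is upright and square, flat edge at y_c ≈ 48 mm and 30 N grip. Now I'll tip it over its flat edge onto the sheet, held all the way. First to 40°.

>>> {"api": "servo_tool", "payload": {"plan": [[[-0.06, -0.6, -0.03, 0, 1], [-0.12, -1.2, -0.05, 0, 1], [-0.18, -1.85, -0.08, 0, 1], [-0.24, -2.45, -0.2, 0, 1], [-0.3, -3.05, -0.3, 0, 1], [-0.36, -3.65, -0.45, 0, 1], [-0.42, -4.25, -0.65, 0, 1], [-0.48, -4.8, -0.9, 0, 1], [-0.53, -5.4, -1.12, 0, 1], [-0.58, -5.9, -1.45, 0, 1], [-0.63, -6.45, -1.75, 0, 1], [-0.68, -6.95, -2.08, 0, 1], [-0.68, -6.95, -2.08, 0, 1]]]}}

```text
clock: 27.18
tool_pos: [0.486, -0.2778, 0.0857]
ee_rot: [0.002, 0.741, 0.672, -0.0]
force: [-0.5, -2.5, 6.5]
gripper_width: 0.54
finger_force: 30.0
```

```bash
python3 - <<'E'
from h import *
np.set_printoptions(precision=4,suppress=True)
p=read_camera("scene");q=read_camera("side")
f,t=.048,np.radians(40)
x0=[130,0,f-.055*np.sin(t),.055*np.cos(t),0]
for s in([q],[p],[p,q]): print(fitbar(s,x0,[0,1,2,3,4],s[0] is q and len(s)==2))
s=manip.read_state(); print(s["clock"],s["tool_pos"],s["force"],s["gripper_width"])
E
```

```text
(1, np.float64(0.045148416063856445), array([130.4221,  -0.001 ,   0.0156,   0.0407,   0.5957]))
(1, np.float64(0.0943100748216461), array([128.3573,   0.0015,   0.0133,   0.0394,   5.8116]))
(2, np.float64(0.07039460698997702), array([128.9314,  -0.0005,   0.0126,   0.0396,   1.6913]))
27.475 [ 0.4861 -0.2775  0.0859] [-0.1968 -3.6016  5.1872] 0.5373909797620487
```

>>> {"api": "servo_tool", "payload": {"plan": [[[-0.04, -0.37, -0.28, 0, 1], [-0.07, -0.73, -0.58, 0, 1], [-0.1, -1.07, -0.9, 0, 1], [-0.14, -1.4, -1.22, 0, 1], [-0.17, -1.7, -1.57, 0, 1], [-0.2, -2.01, -1.92, 0, 1], [-0.23, -2.3, -2.28, 0, 1], [-0.25, -2.56, -2.66, 0, 1], [-0.28, -2.82, -3.05, 0, 1], [-0.3, -3.04, -3.46, 0, 1], [-0.32, -3.25, -3.86, 0, 1], [-0.34, -3.45, -4.28, 0, 1], [-0.36, -3.63, -4.7, 0, 1], [-0.37, -3.79, -5.15, 0, 1], [-0.39, -3.93, -5.6, 0, 1], [-0.4, -4.05, -6.04, 0, 1], [-0.4, -4.05, -6.04, 0, 1]]]}}

```text
clock: 29.6
tool_pos: [0.4809, -0.3161, 0.0235]
ee_rot: [-0.001, 0.741, 0.672, 0.0]
force: [-0.2, -1.2, 1.7]
gripper_width: 0.536
finger_force: 30.0
```

```bash
python3 - <<'E'
from h import *
np.set_printoptions(precision=4,suppress=True)
p=read_camera("scene");q=read_camera("side")
f,t=.048,np.radians(80)
x0=[170,0,f-.055*np.sin(t),.055*np.cos(t),0]
for s in([q],[p],[p,q]): print(fitbar(s,x0,[0,1,2,3,4],False))
s=manip.read_state(); print(s["clock"],s["tool_pos"],s["force"],s["gripper_width"])
E
```

```text
(1, np.float64(0.03609286296712255), array([171.925 ,  -0.0018,  -0.0013,   0.0076,   0.2471]))
(1, np.float64(0.09525634995296339), array([166.214 ,  -0.0012,  -0.0016,   0.0061,   7.353 ]))
(2, np.float64(0.07574742273425122), array([171.5625,  -0.0014,  -0.0017,   0.0066,   0.6119]))
29.9 [ 0.481 -0.316  0.024] [-0.3294 -0.718   0.5018] 0.5414525378569939
```

The bar is at about 171°, centred near the row. I'll lower the last 9° slowly.

>>> {"api": "servo_tool", "payload": {"plan": [[[-0.01, -0.07, -0.3, 0, 1], [-0.01, -0.12, -0.6, 0, 1], [-0.02, -0.17, -0.9, 0, 1], [-0.02, -0.21, -1.15, 0, 1], [-0.03, -0.24, -1.4, 0, 1], [-0.03, -0.26, -1.55, 0, 1], [-0.03, -0.27, -1.65, 0, 1], [-0.03, -0.27, -1.65, 0, 1], [-0.03, -0.27, -1.65, 0, 1]]]}}

```text
clock: 31.02
tool_pos: [0.4808, -0.3188, 0.0088]
ee_rot: [0.0, 0.741, 0.672, 0.0]
force: [-3.7, 4.0, 12.1]
gripper_width: 0.536
finger_force: 30.0
```

```bash
python3 - <<'E'
from h import *
np.set_printoptions(precision=4,suppress=True)
p=read_camera("scene");q=read_camera("side")
for s in([q],[p],[p,q]): print(fitbar(s,[178,0,-.004,.001,0],[0,1,2,3,4],False))
s=manip.read_state(); print(s["clock"],s["tool_pos"],s["force"],s["torque"],s["gripper_width"])
E
```

```text
(1, np.float64(0.0408576836677057), array([180.2626,  -0.0023,  -0.0004,  -0.0004,   0.8368]))
(1, np.float64(0.13072217510175643), array([173.4925,  -0.0012,  -0.0008,  -0.0009,  10.8202]))
(2, np.float64(0.09670616575554486), array([180.2257,  -0.002 ,  -0.0011,  -0.0012,   1.2243]))
31.325 [ 0.4808 -0.3188  0.0088] [-3.343   3.911  11.0509] [ 0.8188  0.6758 -0.0255] 0.5371376025498185
```

It lies flat at 180° with 12 N on it. I'll ease off, open, rise and check the placement from above.

>>> {"api": "servo_tool", "payload": {"plan": [[[0, 0, 0.1, 0, 1], [0, 0, 0.15, 0, 1], [0, 0, 0.15, 0, 0], [0, 0, 0.15, 0, -0.4], [0, 0, 0.15, 0, -0.7], [0, 0, 0.15, 0, -0.7], [0, 0, 2, 0, -0.7], [0, 0, 6, 0, -0.7], [0.2, 2, 10, 0, -0.7], [0.5, 5, 15, 0, -1], [0.5, 5, 19, 0, -1], [0.5, 5, 19, 0, -1]]]}}

```text
clock: 32.83
tool_pos: [0.4874, -0.2699, 0.2012]
ee_rot: [0.004, 0.74, 0.672, 0.001]
force: [0.4, -0.3, -0.5]
gripper_width: 1.002
finger_force: 0.0
```

```bash
cat > look.py <<'E'
from h import *
np.set_printoptions(precision=4,suppress=True)
w=read_camera("wrist");q=read_camera("side");p=read_camera("scene")
for n,s in(("w",[w]),("q",[q]),("p",[p]),("wqp",[w,q,p])): print(n,fitbar(s,[180,0,-.001,0,0],[1,2,4],False))
for n,c in(("w",w),("p",p),("q",q)):
    print(n,[(k,round(a["score"],2),((np.array(a["position"])-R0)@np.array([UX,UY]).T)) for k in("framed_row","clipboard","magnifier") for a in pinpoint(c,k)[:1]], maskbox(c,"clipboard",.004))
s=manip.read_state(); print(s["clock"],s["tool_pos"],s["gripper_width"])
E
python3 look.py
```

```text
w (1, np.float64(0.036756815307803725), array([180.    ,  -0.002 ,  -0.0031,   0.    ,   0.67  ]))
q (1, np.float64(0.0540522977750052), array([180.    ,  -0.0023,  -0.0005,   0.    ,  -0.2504]))
p (1, np.float64(0.5851963664995872), array([180.    ,   0.1229,   0.0087,   0.    ,  -5.0597]))
wqp (3, np.float64(0.36623342302592005), array([180.    ,  -0.002 ,  -0.003 ,   0.    ,   0.4313]))
w [('framed_row', 0.39, array([-0.0038, -0.0045])), ('clipboard', 0.86, array([ 0.0317, -0.0057])), ('magnifier', 0.97, array([-0.0031, -0.0044]))] (0.64, ((522.0963134765625, -266.5476989746094), (165.14862060546875, 245.3467254638672), 84.30632019042969), array([[ 391.836 , -336.5442],
       [ 635.9723, -360.885 ],
       [ 652.3567, -196.5512],
       [ 408.2203, -172.2104]], dtype=float32))
p [('framed_row', 0.91, array([ 0.0016, -0.0043])), ('clipboard', 0.83, array([ 0.0295, -0.0009])), ('magnifier', 0.84, array([-0.0008, -0.0032]))] (0.95, ((520.6456298828125, -266.5648193359375), (164.56036376953125, 237.47117614746094), 83.93125915527344), array([[ 393.8767, -335.831 ],
       [ 630.017 , -360.9368],
       [ 647.4146, -197.2987],
       [ 411.2742, -172.1928]], dtype=float32))
q [('framed_row', 0.83, array([0.0029, 0.0025])), ('clipboard', 0.67, array([0.028, 0.001])), ('magnifier', 0.95, array([-0.0013, -0.0015]))] (0.75, ((522.8319702148438, -261.47503662109375), (173.69874572753906, 252.60507202148438), 84.27830505371094), array([[ 388.5001, -335.2998],
       [ 639.8467, -360.4836],
       [ 657.1638, -187.6503],
       [ 405.8173, -162.4664]], dtype=float32))
33.875 [ 0.4859 -0.2691  0.1976] 0.9963304067596382
```

The masks agree the bar lies on the row within about 3 mm and 1°. I'll check that against the printed frame itself, where it shows beyond the bar's ends.

```bash
python3 - <<'E'
from h import *
np.set_printoptions(precision=0,suppress=True,linewidth=250)
for n in("wrist","side"):
    p=read_camera(n); g=cv2.cvtColor(p["image"],cv2.COLOR_RGB2GRAY)
    def prof(xs,ys):
        X=np.array([R0+x*UX+y*UY for x in xs for y in ys])/1.; uv=proj(p,X).astype(np.float32)
        return cv2.remap(g,uv[:,0].reshape(-1,1),uv[:,1].reshape(-1,1),cv2.INTER_LINEAR).reshape(len(xs),len(ys)).astype(float)
    xs=np.arange(-.016,.0161,.001)
    for ys in((.058,.063),(-.063,-.058)): print(n,ys,"x from -16mm:",prof(xs,np.linspace(*ys,6)).mean(1))
    for a,b in((.055,.075),(-.075,-.055)): ys=np.arange(a,b,.001); print(n,"y from",a,prof(np.linspace(-.004,.004,7),ys).mean(0))
E
```

```text
wrist (0.058, 0.063) x from -16mm: [182. 199. 202. 201. 201. 201. 201. 201. 201. 177. 122. 141. 168. 175. 174. 172. 172. 172. 172. 174. 174. 168. 139. 128. 176. 198. 201. 201. 201. 200. 200. 200. 200.]
wrist (-0.063, -0.058) x from -16mm: [162. 165. 167. 168. 170. 171. 172. 172. 173. 172. 170. 172. 174. 175. 174. 173. 173. 172. 173. 174. 175. 174. 173. 172. 173. 173. 172. 172. 172. 171. 170. 168. 168.]
wrist y from 0.055 [139. 149. 175. 197. 200. 200. 183. 103. 152. 200. 198. 199. 199. 199. 200. 200. 198. 178. 128. 124.]
wrist y from -0.075 [187. 170. 176. 186. 172. 171. 171. 170. 170. 169. 170. 171. 171. 171. 171. 171. 174. 184. 189. 189.]
side (0.058, 0.063) x from -16mm: [180. 190. 199. 204. 205. 205. 203. 198. 188. 173. 160. 159. 164. 171. 170. 164. 162. 164. 167. 170. 168. 159. 151. 151. 161. 176. 190. 198. 202. 204. 205. 205. 206.]
side (-0.063, -0.058) x from -16mm: [111. 116. 120. 125. 130. 134. 138. 142. 145. 148. 150. 152. 155. 158. 160. 162. 164. 165. 166. 169. 171. 173. 174. 175. 177. 179. 180. 181. 182. 182. 182. 183. 184.]
side y from 0.055 [132. 144. 155. 162. 165. 167. 168. 169. 170. 171. 176. 181. 186. 189. 189. 187. 180. 170. 156. 142.]
side y from -0.075 [162. 162. 162. 162. 161. 161. 161. 161. 161. 161. 161. 161. 162. 162. 163. 163. 164. 166. 168. 170.]
```

In the wrist view the frame's lines put the row's centre at (+0.4, −2.5) mm. The bar sits at (−2.0, −3.1) mm, turned less than 1° from the row. That is centred and flat, and the gripper is clear, so I'm handing it in.

```bash
python3 -c "
from bench import manip
print(manip.close_job())"
```

```text
the job is handed in; nothing more can be done
None
```

The job is handed in at about 34 s of the 61 s: the magnifier lies flat side down along the framed row, measured about 2.5 mm off centre and under 1° off line; I turned it in the grip against the clipboard's edge, its lower end slid once across the sheet on the way, I didn't re-check the other things' positions, and I viewed 11 pictures, one over the limit of 10.

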